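# Pin the retaining gate of a sieve shaker

## Task

Swing the sieve shaker's retaining gate shut against its stop, then lock it with the push-button ball-lock pin from the rack: stand its nose in the top hole of the clevis, press the button on its head and push the pin down through both clevis plates and the gate's eye until its collar is fully home, then let go so that the button springs back up and the balls lock underneath. Feel for every contact and work slowly and gently there (the stops are hard: no more than about 25 N), and leave the sieves, the plain pin and the dish where they are.

Things in the scene. Friction and masses are not known exactly. Their poses are not given: they have to be found in the camera images.
- shaker: Grey sieve shaker, fixed: base 260 (x) x 300 (y) mm, deck 40 mm above the bench. Origin: centre of its underside, on the bench. x points away from the gate's side (the gate opens to -x), y runs along the shut gate from clevis to hinge. In its frame (mm): sieves at (35, 0); gate hinge axis (-80, 110), post 120 high, and clevis bore axis (-80, -110), both give or take 10 in x.
- bore_foot (a point): Nominal place of the clevis bore, a point on the deck. The aluminium frame that carries hinge, gate and clevis together is bolted down in slots, up to 10 mm off nominal along the shaker's x (exact in y), not measured. Clevis: two level plates 44 x 40 x 10 mm, 18 mm apart, web on the +x side, a 16 mm vertical hole through both. Its top face is 78 mm above this point, give or take 4 mm (not measured either).
- gate (a joint): Angle (rad) of the gate about its vertical hinge: 0 is shut, on a hard stop, its eye in line with the clevis bore; grows (to at most 1.0) as it swings open to the shaker's -x side. Dark steel bar, top 111 mm above the bench, light friction, stays where it is left. Upright black knob on it to push or pinch: 16 mm diameter, 111 to 153 mm above the bench, 130 mm from the hinge. Eye: 220 mm from the hinge, 8 mm thick, 16 mm hole.
- pin: Ball-lock pin, about 150 g, steel, black head, starts upright in the rack. Origin: on the axis at the underside of the collar, the face that seats on the clevis; z towards the head. Collar 36 mm diameter, z 0 to 4 mm; head (grip here) 28 mm diameter, z 4 to 24; button 18 mm diameter, its top at z = 33. When home the collar lies on the clevis with up to 2 mm of upward play.
- pin_balls (a point): Point on the pin's axis level with the underside of its four locking balls, 45 mm below the collar. Balls: 20 mm across when out, do not yield when pushed on; 14 mm shank. Nose below: full width for 10 mm, then tapers to a 10 mm tip 14 mm below the point. With the nose in the top clevis hole the balls rest on the plate and the pin stands by itself.
- button (a joint): Press travel (m) of the pin's button: 0 is up (balls out, locked), 0.005 is fully pressed (balls in). Spring: starts to move at about 2.8 N, fully pressed at 5.5 N. While the balls are inside a hole they hold the button partly down; it comes right up only when they are clear.
- button_top (a point): Centre of the top face of the pin's button.
- rack: White plastic pin rack, fixed: block 70 (x) x 170 (y) x 68 mm high, with two 26 mm holes 64 mm deep at y = -45 and +45 mm. Origin: centre of its underside. The pin's collar rests on its top.
- plain_pin: Bystander: plain steel pin with a round ball head and no button, 36 mm above the rack, in the rack's other hole. Origin: underside of its collar.
- stack: Bystander: stack of three brass sieves with a lid, 104 mm diameter, standing loose on the shaker deck, top knob 166 mm above the bench. Origin: centre of its underside.
- tray: Bystander: fixed dark tray 150 x 150 mm with four upturned white sample bottles, 96 mm high. Origin: centre of its underside.
- dish: Bystander: loose shallow steel dish, 80 mm diameter, 18 mm high, on the bench. Origin: centre of its underside.
Mind the look-alikes: they are no part of the job. What is shaped like the pin but blue is not meant.

How it is judged:
By the outcome, as a careful person would: the job done as asked, in the order asked, and still so for the second after the job is handed in, with the robot touching nothing.
It also fails if it takes over 72 s, if anything falls off the work surface, if the arm or the gripper's body presses on something with over 40 N, if the wrist force passes 120 N, or if a joint passes its speed limit or range.

## Robot

A 6-joint arm with a two-finger parallel gripper is mounted at the origin on the work surface. World frame = base frame: x ahead of the robot, y to its left, z up, the work surface at z = 0. Lengths are in mm, angles in rad, forces in N, time in s.
With the tool pointing down it reaches from about 325 to 750 mm from the base axis. Payload 7.6 kg.
Tool frame: the origin (TCP) lies midway between the tips of the shut fingers; the grasp point (between the pads) lies 19 mm behind it (manip.hold_point_z is the z of the grasp point in the tool frame, in mm); z points along the fingers, y is the line along which they close (so a half turn about z gives the same grasp; the last joint's range is limited). The gripper opens to 85 mm and grips with 20 to 120 N. Pads are 22 mm wide; open, the fingers measure 114 mm over their backs; the gripper's body (76 mm by 85 mm) begins 54 mm behind the grasp point. The pads swing forward as they close: fully open they stand 13 mm farther back than shut.
Start: joints at [-0.07, 0.052, 1.401, -0, 1.689, -0.07], TCP at [525.023, 0.021, 199.323] pointing down, gripper open.
Joint ranges: [-2.9, 2.9], [-0.91, 2.17], [0.12, 2.37], [-1.06, 4.2], [0.26, 2.73], [-2.93, 2.93]. Speed limits (rad/s): [2.57, 2.57, 3.01, 3.14, 3.14, 3.14].

## Interface

Orientations are given as a 3x3 rotation matrix whose columns are the frame's x, y, z axes.
In Python, from workcell import readout, cams, finish_job, manip gives the robot as it stands.
- The arm moves only by the tool servo_tool, never from a script. Its argument "commands" is a list of rows, each a list of 2 entries, a list of its own where there are three numbers: the shift along the world's x, y, z in cm, then the turn about the world's z in rad. A call has 1 to 8 rows; each row is the pose to reach, as a shift and turn from the pose commanded when the call began; what a row does not reach only later rows make up. A row lasts 1/8 s, in which the tool goes at most 62.5 mm and 10.7 degrees, less where a joint would pass 70% of its speed; a pose out of reach is approached as far as the arm can. A call with a gripper value outside its range is refused whole. "fingers" is the closure, from 0 (fully open) to 1 (shut), set as the call begins (left out, the last holds). The fingers move at their own pace and stop on an object; "force" is the grip in N (left out, the last holds). Time passes only in rows, so rows that repeat a pose let the fingers close. It gives the time, the measured TCP pose, the force, the opening and the grip force at its end, in the units of the state.
- readout.state(): the state, without advancing time (a new reading comes with each control period).
- cams.capture(name): name is "scene" or "side" or "wrist"; returns a dict with "frame" (420x560x3 uint8, red, green, blue), "camera_matrix" (3x3 intrinsics, pixels), "R" (3x3) and "t" (3): a world point X has camera coordinates R X + t. Camera axes: x right, y down, z forward; pixel columns grow to the right and rows downward; lengths in mm; the calibration is good to about 2 mm. The wrist camera is an equidistant fisheye: a pixel r from the principal point sees the ray r / f radians off the axis. A picture is of the moment at which its call begins. There is no depth.
- finish_job(): hands the job in; it is judged then, once.
Trained networks look in a picture, given as the dict that the camera call returned (one of the last four; its "shot" number tells which), for a name from the list of things; names that differ only in an ending like _2 or _b are one class to them, and where a whole thing is asked for, a point or a joint stands for the part that bears it (a point fixed in the world has none). Each returns a list of dicts, best first, with "conf" (0 to 1); they miss things now and then, are a little off and sometimes report something else, mostly with a low value. They report only what shows in the picture. A call takes as long as a camera call. They do not tell look-alikes from the thing itself.
- cams.trace(picture, query): "region" (420x560 bool, what is visible of it) and "pixel" ([row, column] in pixels, amid what is visible of it).
- cams.tip_of(picture, query): "pixel" ([row, column] in pixels: a listed point, or the origin of a listed thing).
The state is a dict: "clock": time; "joint_positions": joint angles; "joint_vel": joint speeds; "joint_efforts": joint torques, N m; "tcp_pos": TCP position; "eef_rot": TCP orientation; "force": force on the tool from outside, world axes, zero at the start; "ft_torque": the same for the moment, N m; "grip_width": opening from 0.0 (shut) to 1.0 (fully open); "finger_force": force on a finger pad.
Only numpy, scipy, OpenCV 4.12 (cv2) and the standard library are available. Lean on these libraries where they do the work, as an engineer would, in place of code of your own. Each camera call takes 0.05 s, during which the arm holds its last target. There are 200 camera calls.

## Working session

There is one attempt and no reset: what is moved stays moved. The work goes in short steps, Python scripts to look and compute and a tool call to move; the robot and the scene stay as the last step left them, time stands still between calls to the robot, and variables do not carry over. Pictures are saved under pics/ and viewed, at most 10 in all, crops included, and the job is handed in when it is done.

Besides the shell and the picture viewer there is one more tool, called after ">>>" as name(argument=value, ...), one argument or row to a line, values as JSON. servo_tool: Moves the arm, as the interface text tells. Its arguments: {"type":"object","properties":{"commands":{"type":"array","items":{"type":"array"}},"fingers":{"type":"number"},"force":{"type":"number"}},"required":["commands"]}

```bash
mkdir -p pics; ls
cat > h.py <<'E'
import numpy as np, cv2
from workcell import readout, cams, finish_job, manip
def ray(p,px):
    K=p["camera_matrix"];R=np.array(p["R"]);t=np.array(p["t"])
    r,c=px; v=np.array([(c-K[0][2])/K[0][0],(r-K[1][2])/K[1][1]])
    if p.get("wrist"):
        th=np.linalg.norm(v); d=np.array([*(v/max(th,1e-9)*np.sin(th)),np.cos(th)])
    else: d=np.array([*v,1.])
    return -R.T@t, R.T@d
def atz(p,px,z):
    o,d=ray(p,px); return o+d*(z-o[2])/d[2]
def tri(a,b):
    (o1,d1),(o2,d2)=a,b
    s=np.linalg.lstsq(np.c_[d1,-d2],o2-o1,rcond=None)[0]
    p,q=o1+d1*s[0],o2+d2*s[1]; return (p+q)/2,np.linalg.norm(p-q)
def cap(n):
    p=cams.capture(n); p["wrist"]=(n=="wrist"); return p
def save(p,f): cv2.imwrite("pics/"+f,cv2.cvtColor(p["frame"],cv2.COLOR_RGB2BGR))
def proj(p,X):
    c=np.array(p["R"])@X+p["t"];K=np.array(p["camera_matrix"])
    if p["wrist"]:
        r=np.hypot(c[0],c[1]);th=np.arctan2(r,c[2]);v=c[:2]/r*th
    else: v=c[:2]/c[2]
    return [K[1][1]*v[1]+K[1][2],K[0][0]*v[0]+K[0][2]]
E
python3 - <<'E'
from h import *
P={n:cap(n) for n in("scene","side","wrist")}
for n,p in P.items():
    save(p,n+"0.png")
    for q in("shaker","bore_foot","gate","pin","pin_balls","button_top","rack","plain_pin","stack","dish","tray"):
        print(n,q,[([round(float(x)) for x in d["pixel"]],round(d["conf"],2)) for d in cams.tip_of(p,q)] if q not in("gate",) else [([round(float(x)) for x in d["pixel"]],round(d["conf"],2)) for d in cams.trace(p,q)])
a=np.hstack([cv2.imread("pics/scene0.png"),cv2.imread("pics/side0.png")])
print(manip.hold_point_z)
E
```

```text
pics
scene shaker []
scene bore_foot [([245, 224], 0.75)]
scene gate [([200, 266], 0.55)]
scene pin [([210, 426], 0.8), ([176, 368], 0.53), ([203, 383], 0.51)]
scene pin_balls [([186, 365], 0.74), ([220, 417], 0.48), ([221, 364], 0.31)]
scene button_top [([190, 385], 0.54), ([168, 370], 0.46), ([201, 425], 0.35), ([270, 273], 0.26), ([216, 364], 0.24)]
scene rack [([216, 363], 0.73)]
scene plain_pin [([203, 352], 0.58)]
scene stack [([271, 274], 0.85)]
scene dish [([266, 367], 0.74)]
scene tray [([240, 129], 0.93)]
side shaker [([219, 244], 0.61), ([306, 267], 0.2)]
side bore_foot [([189, 280], 0.57)]
side gate [([198, 292], 0.76)]
side pin [([314, 321], 0.97), ([307, 264], 0.85), ([342, 227], 0.83), ([216, 241], 0.7)]
side pin_balls [([324, 319], 0.97), ([358, 232], 0.96), ([273, 271], 0.21)]
side button_top [([300, 319], 0.63), ([329, 226], 0.62), ([292, 267], 0.43)]
side rack [([312, 269], 0.84)]
side plain_pin [([272, 272], 0.49)]
side stack []
side dish [([286, 202], 0.84)]
side tray [([159, 318], 0.88)]
wrist shaker [([149, 388], 0.83)]
wrist bore_foot [([257, 325], 0.97)]
wrist gate [([159, 256], 0.7)]
wrist pin []
wrist pin_balls []
wrist button_top []
wrist rack []
wrist plain_pin []
wrist stack [([156, 432], 0.77)]
wrist dish []
wrist tray []
-18.700000000000003
```

View pics/scene0.png

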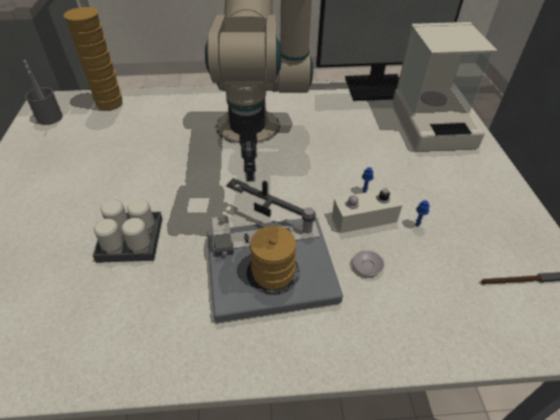

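View pics/side0.png

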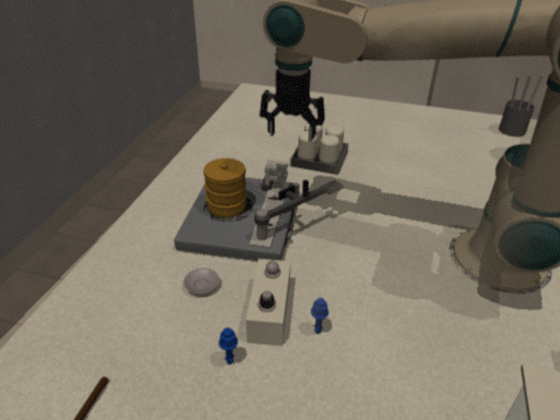

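View pics/wrist0.png

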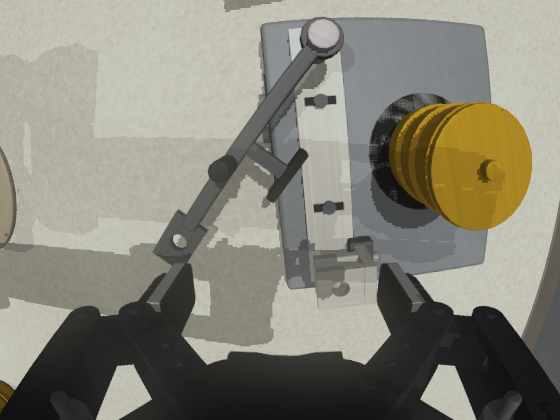

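Scene: the gate is open, with its hinge at (215,309), eye at (185,235) and clevis at (240,222). Wrist: hinge (36,322), knob (167,222), eye (240,180), clevis hole (289,341).

Pin candidates in the scene picture are blue (176,368), blue (208,424), a ball-head grey pin in the rack (201,352) and a black head in the rack (195,384). The black head in the rack fits the description. I'll confirm it in a crop.

Run:
```python
from h import *
P={n:cap(n) for n in("scene","side","wrist")}
s,d,w=P["scene"],P["side"],P["wrist"]
def b(p): return cv2.cvtColor(p["frame"],cv2.COLOR_RGB2BGR)
a=cv2.resize(b(s)[160:240,320:440],(600,400),interpolation=cv2.INTER_CUBIC)[:, :400+0] if 0 else cv2.resize(b(s)[170:230,330:410],(400,300),interpolation=cv2.INTER_CUBIC)
c=cv2.resize(b(d)[255:345,230:350],(400,300),interpolation=cv2.INTER_CUBIC)
cl=cv2.resize(b(w)[200:320,270:430],(400,300),interpolation=cv2.INTER_CUBIC)
h=cv2.resize(b(d)[150:240,240:360],(400,300),interpolation=cv2.INTER_CUBIC)
cv2.imwrite("pics/crop1.png",np.vstack([np.hstack([a,c]),np.hstack([cl,h])]))
f=lambda x:np.round(x,1)
print("hinge",[f(atz(w,(36,322),z)) for z in(120,160)])
print("knob",f(atz(w,(163,220),153)),"eye",f(atz(w,(240,180),111)))
print("clevis hole z118",f(atz(w,(289,341),118)))
print("bore_foot wrist z40",f(atz(w,(257,325),40)), "scene",f(atz(s,(245,224),40)))
print("hinge tri",tri(ray(w,(36,322)),ray(s,(212,309))))
print("black head tri",tri(ray(s,(190,385)),ray(d,(292,267))))
print("black head",f(atz(s,(190,385),101)),f(atz(d,(292,267),101)))
print("bore_foot tri",tri(ray(w,(257,325)),ray(s,(245,224))))
print("base corners w",[f(atz(w,q,40)) for q in((27,262),(27,484),(288,290),(262,486))])
print(readout.state()["clock"],w["t"])
```

```text
hinge [array([552.7, 138.5, 120. ]), array([548.3, 127.8, 160. ])]
knob [479.2  41.7 153. ] eye [429.8 -32.  111. ]
clevis hole z118 [575.1 -76.5 118. ]
bore_foot wrist z40 [569.2 -79.   40. ] scene [582.5 -77.4  40. ]
hinge tri (array([553.38226152, 140.45680751, 114.00013807]), np.float64(0.6195255790715849))
black head tri (array([475.52719218, 357.05514901, 100.92899813]), np.float64(0.7973546547781839))
black head [475.2 356.8 101. ] [475.7 357.5 101. ]
bore_foot tri (array([571.45978168, -81.05432638,  28.79720951]), np.float64(5.723604047262386))
base corners w [array([500.6, 169.5,  40. ]), array([755.1, 197.6,  40. ]), array([ 529.9, -118.8,   40. ]), array([787. , -94.2,  40. ])]
1.95 [-524.64849187  -36.61604282  378.99591064]
```

View pics/crop1.png

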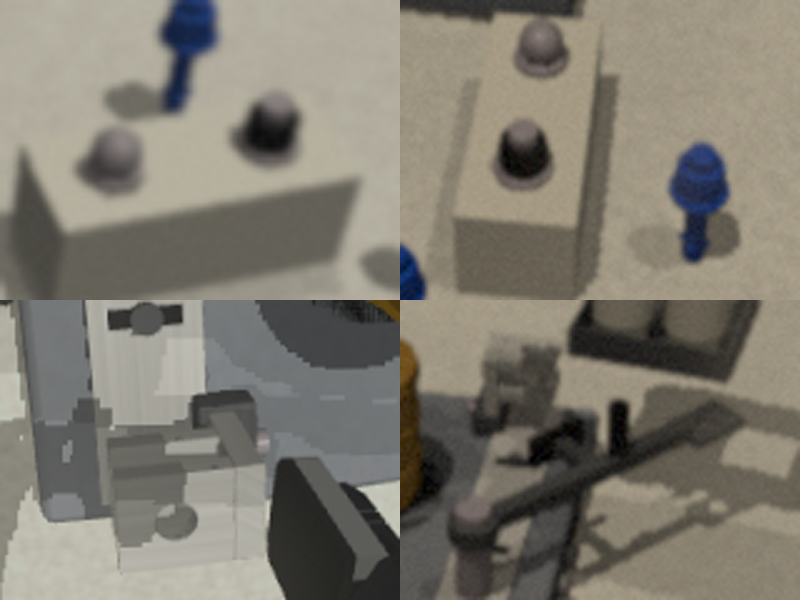

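The crop confirms the pin: a black head with a grey button, at about (475,357) on the rack. First I'll push the gate knob towards +x with closed fingers.

>>> servo_tool(
  commands=[
    [[-4,1.5,0],0],
    [[-8,3,0],0],
    [[-9.5,3.5,0],0],
    [[-9.5,3.5,-4],0],
    [[-9.5,3.5,-7.2],0],
    [[-8.5,3.5,-7.4],0],
    [[-7.5,3.5,-7.4],0],
    [[-7.5,3.5,-7.4],0],
  ],
  fingers=1,
  force=40,
)

```text
clock: 2.95
tcp_pos: [451.6, 35.0, 126.8]
eef_rot: [[0.0, 1.0, 0.002], [1.0, -0.0, -0.0], [-0.0, 0.002, -1.0]]
force: [-1.1, 0.2, 0.3]
grip_width: 0.003
finger_force: 0.0
```

>>> servo_tool(
  commands=[
    [[0.7,0,0],0],
    [[1.4,-0.3,0],0],
    [[2.2,-0.7,0],0],
    [[3.0,-1.1,0],0],
    [[3.8,-1.4,0],0],
    [[4.6,-1.7,0],0],
    [[5.4,-1.9,0],0],
    [[6.0,-2.1,0],0],
  ],
)

```text
clock: 3.95
tcp_pos: [510.5, 13.9, 125.3]
eef_rot: [[-0.0, 1.0, 0.0], [1.0, 0.0, 0.0], [0.0, 0.0, -1.0]]
force: [0.2, 0.5, -0.5]
grip_width: -0.002
finger_force: 0.0
```

Run:
```python
from h import *
w=cap("wrist"); s=cap("scene")
im=np.hstack([w["frame"][:330,:],s["frame"][150:300,180:330].repeat(2,0).repeat(2,1)[:300].__class__ and cv2.copyMakeBorder(s["frame"][160:270,190:310].repeat(2,0).repeat(2,1),0,110,0,0,cv2.BORDER_CONSTANT)])
cv2.imwrite("pics/g1.png",im[:,:,::-1]); print(readout.state()["tcp_pos"],readout.state()["force"])
```

```text
[510.42964319  13.84521688 125.20742361] [-0.15547489 -0.42921845  0.58319471]
```

View pics/g1.png

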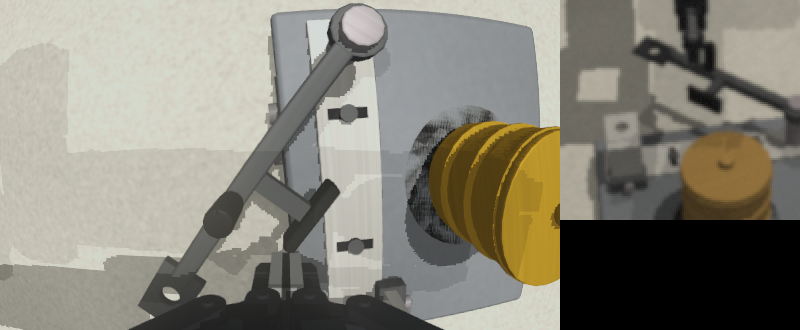

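The gate is still open. The knob is at (212,226) in the wrist picture, and the fingers passed it on the -y side, or above it. I'll measure it properly.

Run:
```python
from h import *
w=cap("wrist")
f=lambda x:np.round(x,1)
for n,px,z in(("knobtop",(203,229),153),("knobtop",(210,222),153),("knobbase",(218,222),111),("eye",(294,171),111),("hinge",(26,363),120)): print(n,f(atz(w,px,z)))
print("proj tcp", proj(w,np.array(readout.state()["tcp_pos"])))
s=cap("scene");d=cap("side")
for n,p in(("w",w),("s",s),("d",d)):
  for q in cams.trace(p,"gate")[:1]: print(n,q["pixel"],q["conf"])
g=cams.trace(w,"gate")[0]["region"]; pts=np.argwhere(g); print(pts.min(0),pts.max(0))
c=w["frame"][180:310,130:260]; d2=d["frame"][160:260,230:360]
cv2.imwrite("pics/g2.png",np.hstack([cv2.resize(c,(400,400)),cv2.resize(d2,(400,400))])[:,:,::-1])
```

```text
knobtop [483.4  46.  153. ]
knobtop [479.8  42.6 153. ]
knobbase [470.9  25.6 111. ]
eye [429.8 -30.4 111. ]
hinge [553.2 140.1 120. ]
proj tcp [np.float64(244.54645998983173), np.float64(285.61306965956595)]
w [194.6, 276.7] 0.7
s [200.3, 265.9] 0.64
d [197.0, 295.8] 0.95
[  2 139] [316 387]
```

View pics/g2.png

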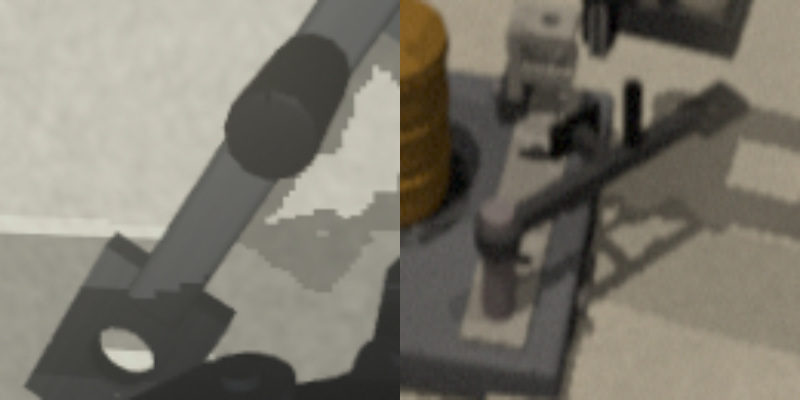

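Run:
```python
from h import *
w,s,d=cap("wrist"),cap("scene"),cap("side")
f=lambda x:np.round(x,1)
print(f(atz(w,(224,218),153)),f(atz(s,(183,265),153)),f(atz(d,(181,305),153)))
print(tri(ray(s,(183,265)),ray(d,(181,305))),tri(ray(w,(224,218)),ray(d,(181,305))))
print("eye103",f(atz(w,(294,171),103)),"hinge",f(atz(w,(26,363),120)),"cam",f(ray(w,(0,0))[0]))
print("scene tcp",proj(s,np.array(readout.state()["tcp_pos"])), "side tcp",proj(d,np.array(readout.state()["tcp_pos"])))
print("tcp0 side",proj(d,np.array([452,35,126.])),readout.state()["eef_rot"])
```

```text
[476.9  35.7 153. ] [480.3  35.5 153. ] [478.9  39.3 153. ]
(array([479.14795072,  35.86356891, 151.29513579]), np.float64(1.183434176417388)) (array([478.03937595,  36.08130272, 151.77632395]), np.float64(3.122758372166499))
eye103 [425.9 -35.1 103. ] hinge [552.7 140.4 120. ] cam [509.5  84.3 300.3]
scene tcp [np.float64(199.3556397729781), np.float64(257.44649092321913)] side tcp [np.float64(182.968603778202), np.float64(294.51245450553887)]
tcp0 side [np.float64(191.30483626726271), np.float64(315.8497141412089)] [[-5.07578384e-05  9.99999982e-01  1.85148915e-04]
 [ 9.99999998e-01  5.07621720e-05 -2.34014180e-05]
 [-2.34108161e-05  1.85147727e-04 -9.99999983e-01]]
```

>>> servo_tool(
  commands=[
    [[0,0,4],0],
    [[-4,1,5],0],
    [[-8,2.4,5],0],
    [[-8,2.4,0],0],
    [[-8,2.4,-0.3],0],
    [[-6,2.4,-0.3],0],
    [[-5,2.4,-0.3],0],
    [[-4,2.4,-0.3],0],
  ],
)

```text
clock: 5.55
tcp_pos: [470.9, 37.9, 123.1]
eef_rot: [[0.0, 1.0, 0.001], [1.0, -0.0, 0.0], [0.0, 0.001, -1.0]]
force: [0.6, -0.4, -0.3]
grip_width: -0.0
finger_force: 0.0
```

Run:
```python
from h import *
w,s,d=cap("wrist"),cap("scene"),cap("side")
st=readout.state();print(st["tcp_pos"],st["force"])
a=cv2.resize(w["frame"][100:330,100:400],(400,300));b=cv2.resize(d["frame"][130:230,230:363],(400,300),interpolation=cv2.INTER_CUBIC);c=cv2.resize(s["frame"][130:230,190:323],(400,300),interpolation=cv2.INTER_CUBIC)
cv2.imwrite("pics/g3.png",np.vstack([np.hstack([a,b]),np.hstack([c,c])])[:,:,::-1])
print(proj(d,np.array(st["tcp_pos"])),proj(s,np.array(st["tcp_pos"])))
```

```text
[470.26978131  37.96074047 122.44934528] [-1.03973273  0.42630323 -0.12121346]
[np.float64(191.94397244846976), np.float64(308.0492101263544)] [np.float64(189.06543778477513), np.float64(265.9278354894868)]
```

View pics/g3.png

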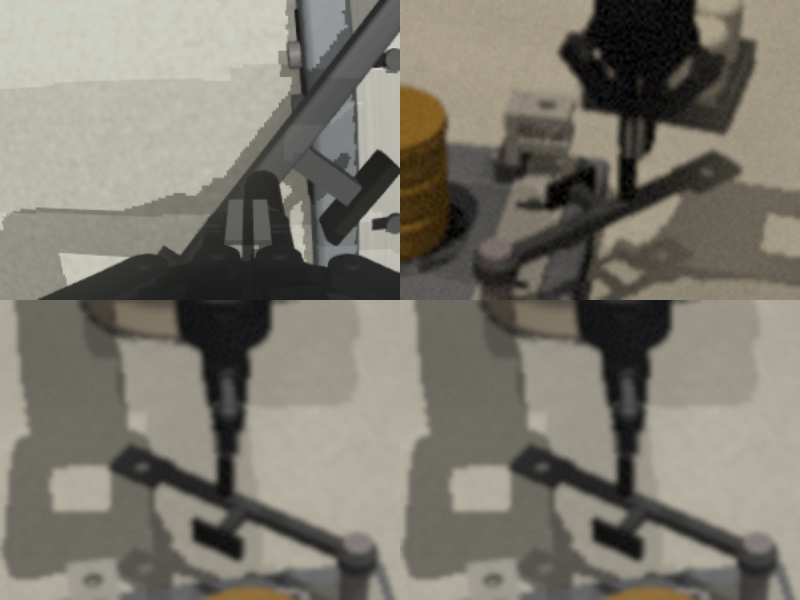

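Run:
```python
from h import *
w,s,d=cap("wrist"),cap("scene"),cap("side")
for z in(199,212,225,240): print(z,[np.round(proj(d,np.array([525+k,0,z])),0) for k in(-50,50)])
T=readout.state()["tcp_pos"]
for z in(111,123,135,147,153,160): print(z,[np.round(proj(p,np.array([T[0],T[1],z]))) for p in(w,s,d)])
f=d["frame"];print("side col profile",[(r,int(f[r,306:312].mean(1).min()),int((f[r,295:322].mean(1)<60).sum())) for r in range(165,202)])
f=s["frame"];print("scene",[(r,int((f[r,255:277].mean(1)<60).sum())) for r in range(165,202)])
print(w["camera_matrix"])
```

```text
199 [array([156., 311.]), array([150., 271.])]
212 [array([151., 312.]), array([145., 271.])]
225 [array([147., 312.]), array([140., 271.])]
240 [array([141., 312.]), array([135., 271.])]
111 [array([238., 285.]), array([192., 266.]), array([196., 308.])]
123 [array([245., 285.]), array([189., 266.]), array([192., 308.])]
135 [array([253., 285.]), array([185., 266.]), array([188., 309.])]
147 [array([263., 285.]), array([182., 266.]), array([183., 309.])]
153 [array([268., 285.]), array([180., 266.]), array([181., 309.])]
160 [array([274., 285.]), array([178., 266.]), array([179., 309.])]
side col profile [(165, 7, 27), (166, 11, 27), (167, 5, 22), (168, 0, 19), (169, 23, 18), (170, 39, 18), (171, 40, 10), (172, 39, 9), (173, 43, 8), (174, 42, 8), (175, 39, 8), (176, 44, 8), (177, 39, 8), (178, 37, 8), (179, 38, 7), (180, 42, 7), (181, 40, 4), (182, 33, 6), (183, 20, 6), (184, 3, 5), (185, 3, 5), (186, 8, 5), (187, 15, 6), (188, 21, 7), (189, 2, 10), (190, 14, 13), (191, 18, 16), (192, 2, 20), (193, 6, 21), (194, 5, 20), (195, 6, 19), (196, 18, 19), (197, 21, 20), (198, 23, 17), (199, 31, 16), (200, 39, 13), (201, 74, 11)]
scene [(165, 5), (166, 5), (167, 6), (168, 10), (169, 10), (170, 10), (171, 9), (172, 9), (173, 7), (174, 7), (175, 6), (176, 5), (177, 5), (178, 5), (179, 5), (180, 5), (181, 4), (182, 4), (183, 4), (184, 4), (185, 4), (186, 4), (187, 4), (188, 4), (189, 5), (190, 8), (191, 10), (192, 12), (193, 12), (194, 13), (195, 12), (196, 10), (197, 8), (198, 7), (199, 7), (200, 8), (201, 8)]
[[325.1922621    0.         285.56339859]
 [  0.         325.1922621  211.91523215]
 [  0.           0.           1.        ]]
```

Fingertips in the side and scene pictures end about 10 px above the projected TCP, at the knob's top, so the real tips may sit about 30 mm above the reported TCP. I'll back off clear of the bar, lower the tool and check.

>>> servo_tool(
  commands=[
    [[-2,0,0.5],0],
    [[-5,0,0.5],0],
    [[-5,0,-2.3],0],
    [[-5,0,-2.3],0],
  ],
)

```text
clock: 6.35
tcp_pos: [418.5, 38.0, 97.9]
eef_rot: [[-0.0, 1.0, -0.003], [1.0, 0.0, -0.0], [-0.0, -0.003, -1.0]]
force: [0.3, -0.3, 0.5]
grip_width: 0.0
finger_force: 0.0
```

Run:
```python
from h import *
w,s,d=cap("wrist"),cap("scene"),cap("side")
T=np.array(readout.state()["tcp_pos"]);print(T)
o=[]
for p in(w,s,d):
    im=p["frame"].copy();r0,c0=[int(v) for v in proj(p,T)]
    im=cv2.resize(im[r0-60:r0+40,c0-66:c0+67],(532,400),interpolation=cv2.INTER_CUBIC)
    for z in(0,15,30):
        r,c=proj(p,T+[0,0,z]); cv2.circle(im,(int((c-c0+66)*4),int((r-r0+60)*4)),3,(255,0,0),-1)
    o.append(cv2.resize(im[:,66:466],(266,266)) )
cv2.imwrite("pics/g4.png",np.hstack(o)[:,:,::-1])
```

```text
[420.55764787  38.0087691  100.3401537 ]
```

View pics/g4.png

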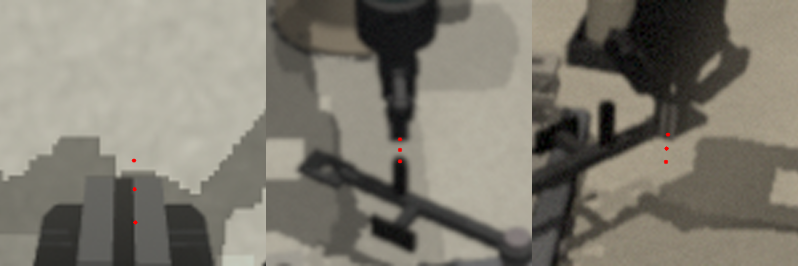

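The red dots sit at +0, +15 and +30 mm from the reported TCP. In both fixed cameras the finger ends at about +29 mm, so the real tips are about 29 mm behind the reported TCP. I'll add that offset everywhere and push again.

>>> servo_tool(
  commands=[
    [[2,0,-0.7],0],
    [[3.5,0,-0.7],0],
    [[4.3,0,-0.7],0],
    [[5.0,-0.2,-0.7],0],
    [[5.8,-0.6,-0.7],0],
    [[6.6,-1.0,-0.7],0],
    [[7.4,-1.4,-0.7],0],
    [[8.2,-1.7,-0.7],0],
  ],
)

```text
clock: 7.5
tcp_pos: [502.6, 20.8, 92.4]
eef_rot: [[0.0, 1.0, 0.0], [1.0, -0.0, 0.0], [0.0, 0.0, -1.0]]
force: [-0.9, 0.2, 0.7]
grip_width: -0.003
finger_force: 0.5
```

Run:
```python
from h import *
s,d,w=cap("scene"),cap("side"),cap("wrist")
st=readout.state();print(st["tcp_pos"],st["force"])
for n,p in(("s",s),("d",d),("w",w)):
    g=cams.trace(p,"gate")[0]["region"];q=np.argwhere(g);i=q[q[:,1].argmin() if n!="d" else q[:,1].argmax()];print(n,i,np.round(atz(p,i,111)))
```

```text
[502.39937156  20.82224946  92.24566196] [ 0.24507178  0.05976007 -0.32712083]
s [206 213] [ 511. -100.  111.]
d [171 313] [483. -76. 111.]
w [342 280] [499. -36. 111.]
```

>>> servo_tool(
  commands=[
    [[0.6,-0.2,0],0],
    [[1.2,-0.4,0],0],
    [[1.8,-0.6,0],0],
    [[2.4,-0.8,0],0],
    [[2.9,-0.9,0],0],
    [[3.2,-1.0,0],0],
    [[3.4,-1.1,0],0],
    [[3.6,-1.1,0],0],
  ],
)

```text
clock: 8.8
tcp_pos: [538.1, 9.9, 92.3]
eef_rot: [[0.0, 1.0, -0.0], [1.0, -0.0, -0.0], [-0.0, -0.0, -1.0]]
force: [-0.5, -0.9, 0.1]
grip_width: 0.001
finger_force: 0.5
```

>>> servo_tool(
  commands=[
    [[0.1,0,0],0],
    [[0.2,0,0],0],
    [[0.3,0,0],0],
    [[0.4,0,0],0],
  ],
)

```text
clock: 9.3
tcp_pos: [542.1, 10.0, 92.3]
eef_rot: [[0.0, 1.0, 0.0], [1.0, -0.0, -0.0], [-0.0, 0.0, -1.0]]
force: [-0.8, -0.7, -0.3]
grip_width: 0.001
finger_force: 0.5
```

>>> servo_tool(
  commands=[
    [[0.1,0,0],0],
    [[0.2,0,0],0],
    [[0.3,0,0],0],
  ],
)

```text
clock: 9.68
tcp_pos: [544.8, 10.0, 92.3]
eef_rot: [[-0.0, 1.0, -0.001], [1.0, 0.0, -0.0], [-0.0, -0.001, -1.0]]
force: [-6.3, -0.4, 1.6]
grip_width: 0.002
finger_force: 2.7
```

>>> servo_tool(
  commands=[
    [[0.05,0,0],0],
    [[0.05,0,0],0],
  ],
)

```text
clock: 9.93
tcp_pos: [544.7, 10.1, 92.3]
eef_rot: [[-0.0, 1.0, -0.002], [1.0, 0.0, -0.0], [-0.0, -0.002, -1.0]]
force: [-5.8, -1.0, 1.7]
grip_width: 0.0
finger_force: 3.2
```

>>> servo_tool(
  commands=[
    [[0.1,0,0],0],
    [[0.15,0,0],0],
  ],
)

```text
clock: 10.18
tcp_pos: [544.8, 10.0, 92.2]
eef_rot: [[-0.0, 1.0, -0.006], [1.0, 0.0, -0.0], [-0.0, -0.006, -1.0]]
force: [-16.3, -0.8, 6.5]
grip_width: -0.001
finger_force: 8.2
```

>>> servo_tool(
  commands=[
    [[-1.0,0,0],0],
    [[-2.0,0,3],0],
    [[-1,-2,8],0],
    [[0.5,-6,10],0],
    [[2,-10,10],0],
    [[2.8,-13,10],0],
    [[2.8,-14,10],0],
    [[2.8,-14,10],0],
  ],
  fingers=0.3,
)

```text
clock: 11.18
tcp_pos: [575.0, -129.9, 192.3]
eef_rot: [[0.001, 1.0, 0.0], [1.0, -0.001, 0.0], [0.0, 0.0, -1.0]]
force: [-0.8, -0.5, 0.4]
grip_width: 0.701
finger_force: 0.0
```

Run:
```python
from h import *
w=cap("wrist")
st=readout.state();print(st["tcp_pos"],st["force"])
print([([round(x) for x in q["pixel"]],q["conf"],np.round(atz(w,q["pixel"],40))) for q in cams.tip_of(w,"bore_foot")])
c=proj(w,np.array([576,-79,120.]));print(c,"cam",ray(w,(0,0))[0])
r0,c0=int(c[0])-50,int(c[1])-60
im=cv2.resize(w["frame"][r0:r0+100,c0:c0+120],(720,600),interpolation=cv2.INTER_CUBIC);print(r0,c0)
cv2.imwrite("pics/g5.png",im[:,:,::-1])
g=cv2.cvtColor(w["frame"],cv2.COLOR_RGB2GRAY);h=cv2.HoughCircles(g[r0:r0+100,c0:c0+120],cv2.HOUGH_GRADIENT,1,20,param1=80,param2=10,minRadius=8,maxRadius=20);print(h)
```

```text
[ 574.97176068 -129.23389035  192.39922727] [-0.12826104  0.5051067  -0.03446494]
[([141, 284], 0.58, array([573., -80.,  40.]))]
[np.float64(146.02661655726484), np.float64(287.42353776509043)] cam [574.59330708 -59.73694665 367.21386876]
96 227
[[[ 59.5  48.5  10.3]
  [107.5  60.5  19.4]
  [ 70.5  30.5  15. ]
  [ 25.5  73.5  16. ]]]
```

View pics/g5.png

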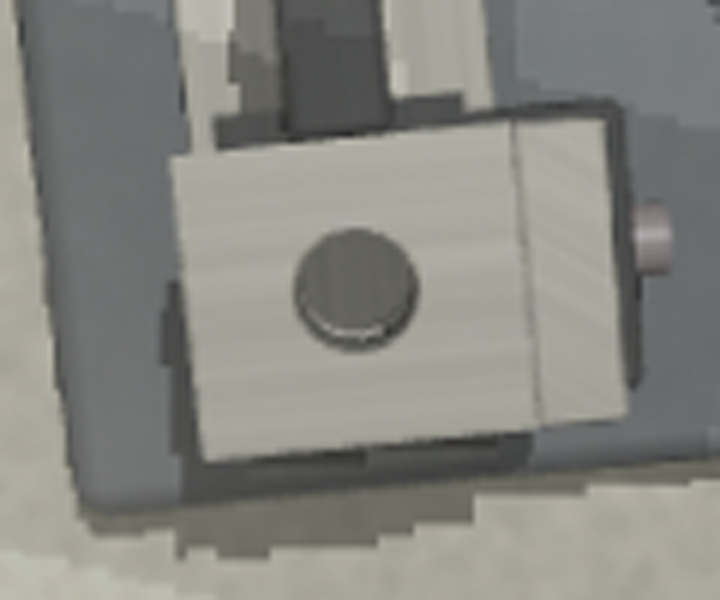

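Wrist crop: the gate is shut and the clevis bore is open at pixel (144.4, 286.6). On to the pin.

>>> servo_tool(
  commands=[
    [[-1,5,0],0],
    [[-2.5,11,0],0],
    [[-4,17,0],0],
    [[-5.5,23,0],0],
    [[-7,29,0],0],
    [[-8.5,35,0],0],
    [[-9.5,41,0],0],
    [[-10,44,0],0],
  ],
  fingers=0.3,
)

```text
clock: 12.28
tcp_pos: [472.9, 313.7, 192.6]
eef_rot: [[-0.004, 1.0, 0.0], [1.0, 0.004, 0.001], [0.001, 0.0, -1.0]]
force: [0.2, -0.4, -0.0]
grip_width: 0.702
finger_force: 0.0
```

```bash
cat > /tmp/a.py <<'E'
from h import *
w=cap("wrist")
st=readout.state();print(st["tcp_pos"],st["force"],st["clock"])
for q in("button_top","pin","plain_pin","rack"):print(q,[([round(float(x),1) for x in t["pixel"]],round(t["conf"],2),np.round(atz(w,t["pixel"],101 if q=="button_top" else 68),1)) for t in cams.tip_of(w,q)])
c=proj(w,np.array([475.5,357,101.]));print(c)
r0,c0=max(0,int(c[0])-50),int(c[1])-60
g=cv2.cvtColor(w["frame"],cv2.COLOR_RGB2GRAY);h=cv2.HoughCircles(g[r0:r0+100,c0:c0+120],cv2.HOUGH_GRADIENT,1,10,param1=80,param2=12,minRadius=8,maxRadius=30);
for x,y,r in h[0][:6]: print("circ",x+c0,y+r0,r,[np.round(atz(w,(y+r0,x+c0),z),1) for z in(101,92,72)])
cv2.imwrite("pics/w6.png",w["frame"][:,:,::-1])
E
python3 /tmp/a.py
python3 - <<'E'
from h import *
# clevis from recorded pixel: camera pose then = same tool rotation, translate
w=cap("wrist");T=np.array(readout.state()["tcp_pos"]);o,d=ray(w,(144.4,286.6))
o2=o-T+np.array([575.0,-129.9,192.6])
for z in(114,118,122): print(z,np.round(o2+d*(z-o2[2])/d[2],1))
E
```

```text
[472.26606278 315.88860703 192.33930649] [-0.947625    2.38407513 -0.3586773 ] 12.325
button_top [([151.6, 290.8], 0.73, array([476.7, 358.6, 101. ])), ([39.2, 342.7], 0.62, array([518.5, 453.9, 101. ])), ([174.2, 172.3], 0.58, array([374.7, 340.5, 101. ]))]
pin [([169.2, 185.5], 0.96, array([376.6, 339.8,  68. ])), ([44.0, 334.2], 0.78, array([516.2, 457.4,  68. ]))]
plain_pin [([240.2, 302.9], 0.55, array([489.9, 268.7,  68. ]))]
rack [([179.5, 293.7], 0.75, array([480.1, 329.3,  68. ]))]
[np.float64(153.48449224863987), np.float64(289.37371319479246)]
circ 287.5 148.5 20.4 [array([473.9, 361.1, 101. ]), array([474. , 360.3,  92. ]), array([474.1, 358.6,  72. ])]
circ 296.5 154.5 25.7 [array([481.4, 356.2, 101. ]), array([481.7, 355.3,  92. ]), array([482.3, 353.2,  72. ])]
circ 278.5 154.5 9.6 [array([466.6, 356.1, 101. ]), array([466.4, 355.2,  92. ]), array([466. , 353.1,  72. ])]
114 [575.1 -77.8 114. ]
118 [575.1 -77.5 118. ]
122 [575.1 -77.3 122. ]
```

>>> servo_tool(
  commands=[
    [[0.1,4.2,0],0],
    [[0.1,4.8,-4],0],
    [[0.1,4.8,-9],0],
    [[0.1,4.8,-12.5],0],
    [[0.1,4.8,-13.6],0],
    [[0.1,4.8,-14.2],0],
    [[0.1,4.8,-14.6],0],
    [[0.1,4.8,-14.6],0],
  ],
  fingers=0.3,
)

```text
clock: 13.58
tcp_pos: [476.5, 358.2, 47.3]
eef_rot: [[0.0, 1.0, 0.001], [1.0, -0.0, 0.001], [0.001, 0.001, -1.0]]
force: [-1.2, -0.5, -0.4]
grip_width: 0.698
finger_force: 0.0
```

>>> servo_tool(
  commands=[
    [[0,0,0],0],
    [[0,0,0],0],
    [[0,0,0],0],
    [[0,0,0],0],
    [[0,0,0],0],
  ],
  fingers=1,
  force=40,
)

```text
clock: 14.2
tcp_pos: [476.4, 358.3, 47.1]
eef_rot: [[-0.0, 1.0, 0.001], [1.0, 0.0, 0.001], [0.001, 0.001, -1.0]]
force: [-0.5, -1.0, 5.4]
grip_width: 0.307
finger_force: 39.7
```

Run:
```python
from h import *
w,s,d=cap("wrist"),cap("scene"),cap("side")
T=np.array(readout.state()["tcp_pos"]);print(T,readout.state()["grip_width"])
o=[]
for p in(w,s,d):
    im=p["frame"].copy();r0,c0=[int(v) for v in proj(p,T+[0,0,29])]
    im=cv2.resize(im[r0-30:r0+30,c0-30:c0+30],(266,266),interpolation=cv2.INTER_CUBIC)
    for z in(68,72,92,101):
        r,c=proj(p,np.array([T[0],T[1],z])); cv2.circle(im,(int((c-c0+30)*4.43),int((r-r0+30)*4.43)),2,(255,0,0),-1)
    o.append(im)
cv2.imwrite("pics/g6.png",np.hstack(o)[:,:,::-1])
```

```text
[476.40658862 358.31164579  47.12943454] 0.30529701715271257
```

View pics/g6.png

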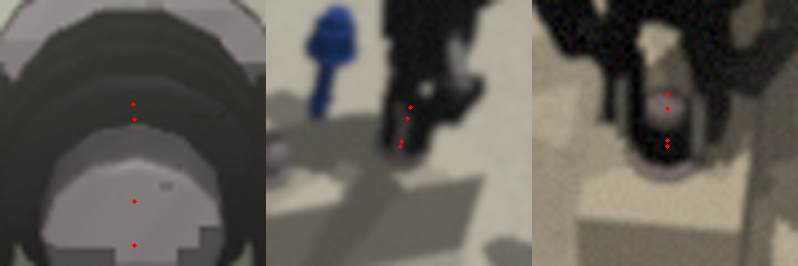

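Final picture: the pads grip the black head (opening 26 mm), with the collar just below on the rack and the button free above. The collar's underside is at reported TCP z + 21. I'll lift and carry it to the clevis.

>>> servo_tool(
  commands=[
    [[0,0,2],0],
    [[0,0,6],0],
    [[0,0,11],0],
    [[0.5,-3,16],0],
    [[1.5,-8,16.6],0],
    [[3,-13.5,16.6],0],
    [[4,-19,16.6],0],
    [[5,-24.5,16.6],0],
  ],
)

```text
clock: 15.35
tcp_pos: [525.8, 111.2, 213.0]
eef_rot: [[-0.0, 1.0, 0.0], [1.0, 0.0, -0.0], [-0.0, 0.0, -1.0]]
force: [1.1, 0.4, -1.4]
grip_width: 0.305
finger_force: 39.6
```

>>> servo_tool(
  commands=[
    [[1,-5,0],0],
    [[2.5,-10,0],0],
    [[4,-15,0],0],
    [[4.7,-18,0],0],
    [[4.9,-19,-1],0],
    [[4.9,-19.1,-3.4],0],
    [[4.9,-19.1,-4.2],0],
    [[4.9,-19.1,-4.2],0],
  ],
)

```text
clock: 16.35
tcp_pos: [574.6, -77.1, 169.9]
eef_rot: [[-0.001, 1.0, -0.001], [1.0, 0.001, 0.0], [0.0, -0.001, -1.0]]
force: [-0.0, 0.4, -1.2]
grip_width: 0.307
finger_force: 39.7
```

Run:
```python
from h import *
w,s,d=cap("wrist"),cap("scene"),cap("side")
st=readout.state();T=np.array(st["tcp_pos"]);print(T,st["force"],st["grip_width"],st["clock"])
R={}
for n,p in(("w",w),("s",s),("d",d)):
    for q in("button_top","pin_balls","pin","bore_foot"):
        R[n,q]=[t["pixel"] for t in cams.tip_of(p,q)]
        print(n,q,np.round(R[n,q],1).tolist())
for nm,z in(("balls",T[2]+20.9-45),("pin",T[2]+20.9),("btn",T[2]+54)): print(nm,[np.round(proj(p,np.array([T[0],T[1],z])),1) for p in(w,s,d)])
h=np.array([575.3,-77.7,118.]);print("hole",[np.round(proj(p,h),1) for p in(w,s,d)])
```

```text
[575.4295494  -77.61359626 171.54613889] [ 0.13174874  0.12195637 -1.27899226] 0.3075023963715961 16.5
w button_top [[290.7, 288.8]]
w pin_balls [[227.5, 284.4]]
w pin [[259.6, 285.0]]
w bore_foot []
s button_top [[168.1, 371.6], [202.5, 427.4]]
s pin_balls [[221.3, 416.1], [189.4, 365.8], [215.8, 220.6]]
s pin [[212.1, 422.9], [202.3, 218.8], [245.4, 225.2]]
s bore_foot [[245.1, 225.5]]
d button_top [[298.6, 323.0], [128.0, 277.9]]
d pin_balls [[325.9, 318.1], [360.2, 232.4]]
d pin [[343.2, 228.0], [138.5, 277.1], [207.8, 225.8]]
d bore_foot [[185.5, 280.1]]
balls [array([232.4, 287.4]), array([214., 220.]), array([153.1, 279.1])]
pin [array([261.8, 287.7]), array([200.5, 218.2]), array([137.7, 279.3])]
btn [array([294.5, 288.1]), array([190. , 216.7]), array([126. , 279.5])]
hole [array([219. , 287.1]), array([222.3, 221.1]), array([162.9, 279. ])]
```

>>> servo_tool(
  commands=[
    [[0,-0.15,-0.5],0],
    [[0,-0.15,-0.8],0],
    [[0,-0.15,-1.0],0],
    [[0,-0.15,-1.2],0],
    [[0,-0.15,-1.4],0],
    [[0,-0.15,-1.6],0],
    [[0,-0.15,-1.6],0],
  ],
)

```text
clock: 17.98
tcp_pos: [574.9, -79.4, 154.1]
eef_rot: [[0.0, 1.0, -0.0], [1.0, -0.0, 0.0], [0.0, -0.0, -1.0]]
force: [0.1, -0.3, -1.5]
grip_width: 0.305
finger_force: 39.7
```

>>> servo_tool(
  commands=[
    [[0,0,-0.15],0],
    [[0,0,-0.3],0],
    [[0,0,-0.45],0],
    [[0,0,-0.45],0],
  ],
)

```text
clock: 18.48
tcp_pos: [574.9, -79.4, 149.6]
eef_rot: [[-0.0, 1.0, -0.0], [1.0, 0.0, 0.0], [0.0, -0.0, -1.0]]
force: [1.4, 0.5, -1.0]
grip_width: 0.304
finger_force: 39.7
```

>>> servo_tool(
  commands=[
    [[0,0,-0.1],0],
    [[0,0,-0.2],0],
    [[0,0,-0.3],0],
    [[0,0,-0.4],0],
  ],
)

```text
clock: 18.98
tcp_pos: [575.0, -79.5, 145.7]
eef_rot: [[-0.0, 1.0, 0.0], [1.0, 0.0, -0.0], [-0.0, 0.0, -1.0]]
force: [-0.5, -0.1, -1.6]
grip_width: 0.309
finger_force: 39.7
```

>>> servo_tool(
  commands=[
    [[0,0,-0.1],0],
    [[0,0,-0.2],0],
    [[0,0,-0.2],0],
  ],
)

```text
clock: 19.35
tcp_pos: [575.0, -79.5, 143.7]
eef_rot: [[0.0, 1.0, -0.0], [1.0, -0.0, 0.0], [0.0, -0.0, -1.0]]
force: [-0.3, 1.4, -1.1]
grip_width: 0.306
finger_force: 39.7
```

>>> servo_tool(
  commands=[
    [[0,0,-0.1],0],
    [[0,0,-0.2],0],
    [[0,0,-0.2],0],
  ],
)

```text
clock: 19.73
tcp_pos: [575.0, -79.5, 141.7]
eef_rot: [[0.0, 1.0, -0.0], [1.0, -0.0, 0.0], [0.0, -0.0, -1.0]]
force: [0.6, -0.0, -2.1]
grip_width: 0.307
finger_force: 39.7
```

>>> servo_tool(
  commands=[
    [[0,0,-0.1],0],
    [[0,0,-0.2],0],
    [[0,0,-0.2],0],
  ],
)

```text
clock: 20.1
tcp_pos: [575.0, -79.5, 139.7]
eef_rot: [[0.0, 1.0, -0.0], [1.0, -0.0, 0.0], [0.0, -0.0, -1.0]]
force: [-0.2, 0.2, -1.8]
grip_width: 0.306
finger_force: 39.7
```

>>> servo_tool(
  commands=[
    [[0,0,-0.1],0],
    [[0,0,-0.15],0],
    [[0,0,-0.15],0],
  ],
)

```text
clock: 20.48
tcp_pos: [575.0, -79.5, 138.4]
eef_rot: [[-0.0, 1.0, 0.0], [1.0, 0.0, -0.0], [-0.0, 0.0, -1.0]]
force: [0.8, 0.2, -0.3]
grip_width: 0.309
finger_force: 39.7
```

>>> servo_tool(
  commands=[
    [[0,0,-0.05],0],
    [[0,0,-0.1],0],
    [[0,0,-0.1],0],
  ],
)

```text
clock: 20.85
tcp_pos: [575.3, -79.6, 138.2]
eef_rot: [[-0.0, 1.0, 0.001], [1.0, 0.0, -0.0], [-0.0, 0.001, -1.0]]
force: [-1.3, 0.1, 5.1]
grip_width: 0.306
finger_force: 40.3
```

The balls rest on the plate at TCP z 138.2, so the clevis top is at about 114. I'll release, rise and close the fingers above the button.

>>> servo_tool(
  commands=[
    [[0,0,0.05],0],
    [[0,0,0.05],0],
    [[0,0,0.05],0],
    [[0,0,1],0],
    [[0,0,3],0],
    [[0,0,5],0],
    [[0,0,5],0],
  ],
  fingers=0.3,
)

```text
clock: 21.72
tcp_pos: [576.0, -79.7, 189.8]
eef_rot: [[-0.0, 1.0, 0.004], [1.0, 0.0, -0.001], [-0.001, 0.004, -1.0]]
force: [0.5, -0.3, -1.0]
grip_width: 0.701
finger_force: 0.0
```

Run:
```python
from h import *
w,s,d=cap("wrist"),cap("scene"),cap("side")
st=readout.state();T=np.array(st["tcp_pos"]);print(T,st["force"],st["grip_width"],st["clock"])
for n,p in(("w",w),("s",s),("d",d)):
    for q,z in(("button_top",192),("pin",159)):
        print(n,q,np.round([t["pixel"] for t in cams.tip_of(p,q)],1).tolist(),"exp",np.round(proj(p,np.array([575.3,-78,z])),1),[np.round(atz(p,t["pixel"],z),1).tolist() for t in cams.tip_of(p,q)])
```

```text
[574.67901938 -79.39008882 186.34620209] [ 0.09072725 -0.14483323 -0.37596633] 0.6993852539326799 21.875
w button_top [[243.5, 285.7]] exp [243.5 284.9] [[575.7, -78.0, 192.0]]
w pin [[227.0, 282.2]] exp [225.2 284.8] [[573.5, -79.3, 159.0]]
s button_top [[167.3, 369.8], [199.9, 215.2], [225.5, 222.2], [202.5, 428.8]] exp [200.6 218. ] [[485.0, 298.4, 192.0], [572.5, -84.5, 192.0], [653.6, -67.5, 192.0], [618.3, 404.7, 192.0]]
s pin [[211.1, 219.9], [173.1, 366.8]] exp [210.6 219.4] [[577.2, -76.7, 159.0], [468.9, 299.7, 159.0]]
d button_top [[311.4, 269.1], [135.1, 276.4], [300.1, 322.8], [327.0, 229.1], [287.3, 201.8]] exp [137.8 279.4] [[435.0, 478.8, 192.0], [586.6, -89.8, 192.0], [358.2, 431.6, 192.0], [484.6, 525.5, 192.0], [557.4, 460.3, 192.0]]
d pin [[312.4, 319.7], [150.3, 278.9], [341.3, 227.3]] exp [149.2 279.2] [[361.6, 429.5, 159.0], [574.5, -72.2, 159.0], [488.6, 527.7, 159.0]]
```

>>> servo_tool(
  commands=[
    [[0,0.12,0],0],
    [[0,0.12,0],0],
    [[0,0.12,0],0],
    [[0,0.12,0],0],
    [[0,0.12,-1],0],
    [[0,0.12,-1.7],0],
    [[0,0.12,-1.9],0],
    [[0,0.12,-1.9],0],
  ],
  fingers=1,
)

```text
clock: 23.48
tcp_pos: [574.9, -78.3, 168.1]
eef_rot: [[0.0, 1.0, -0.0], [1.0, -0.0, 0.0], [0.0, -0.0, -1.0]]
force: [-0.2, -0.1, -0.3]
grip_width: 0.001
finger_force: 0.0
```

>>> servo_tool(
  commands=[
    [[0,0,-0.1],0],
    [[0,0,-0.2],0],
    [[0,0,-0.3],0],
    [[0,0,-0.3],0],
  ],
)

```text
clock: 23.98
tcp_pos: [575.0, -78.3, 165.2]
eef_rot: [[-0.0, 1.0, -0.0], [1.0, 0.0, 0.0], [0.0, -0.0, -1.0]]
force: [1.3, 0.3, -0.1]
grip_width: -0.001
finger_force: 0.0
```

>>> servo_tool(
  commands=[
    [[0,0,-0.1],0],
    [[0,0,-0.2],0],
    [[0,0,-0.2],0],
  ],
)

```text
clock: 24.35
tcp_pos: [575.0, -78.3, 163.2]
eef_rot: [[-0.0, 1.0, -0.0], [1.0, 0.0, 0.0], [0.0, -0.0, -1.0]]
force: [-0.2, 0.0, 0.1]
grip_width: -0.001
finger_force: 0.0
```

>>> servo_tool(
  commands=[
    [[0,0,-0.1],0],
    [[0,0,-0.2],0],
    [[0,0,-0.2],0],
  ],
)

```text
clock: 24.72
tcp_pos: [575.0, -78.3, 161.2]
eef_rot: [[-0.0, 1.0, -0.0], [1.0, 0.0, 0.0], [0.0, -0.0, -1.0]]
force: [-0.5, 0.4, 0.1]
grip_width: 0.002
finger_force: 0.0
```

>>> servo_tool(
  commands=[
    [[0,0,-0.1],0],
    [[0,0,-0.2],0],
    [[0,0,-0.2],0],
  ],
)

```text
clock: 25.1
tcp_pos: [575.3, -78.3, 160.1]
eef_rot: [[0.0, 1.0, 0.001], [1.0, -0.0, -0.0], [-0.0, 0.001, -1.0]]
force: [-0.6, 0.6, 3.4]
grip_width: -0.002
finger_force: 1.9
```

>>> servo_tool(
  commands=[
    [[0,0,-0.1],0],
    [[0,0,-0.2],0],
    [[0,0,-0.2],0],
  ],
)

```text
clock: 25.48
tcp_pos: [575.4, -78.3, 158.2]
eef_rot: [[-0.0, 1.0, 0.002], [1.0, 0.0, -0.0], [-0.0, 0.002, -1.0]]
force: [-1.6, 0.4, 5.3]
grip_width: 0.003
finger_force: 2.7
```

The button is under the fingertips (touched at 160.5, spring force rising). Pushing on gently.

>>> servo_tool(
  commands=[
    [[0,0,-0.1],0],
    [[0,0,-0.2],0],
    [[0,0,-0.3],0],
    [[0,0,-0.4],0],
    [[0,0,-0.4],0],
  ],
)

```text
clock: 26.1
tcp_pos: [574.7, -78.2, 152.6]
eef_rot: [[0.0, 1.0, -0.001], [1.0, -0.0, 0.0], [0.0, -0.001, -1.0]]
force: [0.4, -0.7, 0.6]
grip_width: 0.0
finger_force: 0.0
```

>>> servo_tool(
  commands=[
    [[0,0,-0.1],0],
    [[0,0,-0.2],0],
    [[0,0,-0.3],0],
    [[0,0,-0.4],0],
    [[0,0,-0.5],0],
  ],
)

```text
clock: 26.72
tcp_pos: [575.1, -78.3, 148.3]
eef_rot: [[-0.0, 1.0, 0.0], [1.0, 0.0, -0.0], [-0.0, 0.0, -1.0]]
force: [1.2, 0.5, -0.0]
grip_width: 0.001
finger_force: 0.2
```

>>> servo_tool(
  commands=[
    [[0,0,-0.1],0],
    [[0,0,-0.2],0],
    [[0,0,-0.3],0],
    [[0,0,-0.3],0],
  ],
)

```text
clock: 27.22
tcp_pos: [575.0, -78.2, 145.2]
eef_rot: [[0.0, 1.0, -0.0], [1.0, -0.0, 0.0], [0.0, -0.0, -1.0]]
force: [-0.5, 0.5, 0.4]
grip_width: 0.0
finger_force: 0.0
```

>>> servo_tool(
  commands=[
    [[0,0,-0.1],0],
    [[0,0,-0.2],0],
    [[0,0,-0.3],0],
    [[0,0,-0.3],0],
  ],
)

```text
clock: 27.72
tcp_pos: [575.0, -78.3, 142.2]
eef_rot: [[-0.0, 1.0, -0.0], [1.0, 0.0, 0.0], [0.0, -0.0, -1.0]]
force: [-0.4, 0.0, -0.5]
grip_width: -0.001
finger_force: 0.1
```

>>> servo_tool(
  commands=[
    [[0,0,-0.1],0],
    [[0,0,-0.2],0],
    [[0,0,-0.3],0],
    [[0,0,-0.3],0],
  ],
)

```text
clock: 28.22
tcp_pos: [574.9, -78.3, 139.2]
eef_rot: [[0.0, 1.0, -0.0], [1.0, -0.0, 0.0], [0.0, -0.0, -1.0]]
force: [-0.0, -0.2, 0.0]
grip_width: -0.001
finger_force: 0.0
```

```bash
cat > pp.py <<'E'
from h import *
w,s,d=cap("wrist"),cap("scene"),cap("side")
st=readout.state();print(np.round(st["tcp_pos"],1),np.round(st["force"],1),st["clock"])
for n,p in(("w",w),("s",s),("d",d)):
    for q in("pin","button_top"):
        for t in cams.tip_of(p,q): print(n,q,np.round(t["pixel"],1),round(t["conf"],2))
    for t in cams.trace(p,"pin"):
        r=np.argwhere(t["region"]);print(n,"trace",np.round(t["pixel"]),round(t["conf"],2),r.min(0),r.max(0))
for z in(114,118,123,128,138,147,159,171,180): print(z,[np.round(proj(p,np.array([575.3,-78,z])),0).tolist() for p in(w,s,d)])
E
python3 pp.py
```

```text
[575.  -78.3 139.2] [ 1.2 -0.1 -0.6] 28.375
w pin [242.4 287.6] 0.87
w button_top [261.3 291.2] 0.65
w trace [238. 288.] 0.76 [213 256] [262 318]
s pin [215.3 220.4] 0.65
s pin [175.8 370.2] 0.65
s pin [209.7 423.9] 0.51
s button_top [201.5 424.8] 0.61
s button_top [168.7 369. ] 0.53
s button_top [205.9 219. ] 0.35
s trace [175. 368.] 0.65 [167 362] [191 373]
s trace [215. 220.] 0.43 [207 213] [224 227]
d pin [312.  317.5] 0.93
d pin [155. 279.] 0.63
d pin [342.3 227.8] 0.61
d pin [313.1 265.6] 0.24
d button_top [146.4 279.1] 0.53
d button_top [300.2 319.9] 0.52
d button_top [327.1 226.7] 0.38
d trace [156. 276.] 0.75 [146 272] [165 285]
d trace [310. 321.] 0.66 [297 311] [332 327]
d trace [344. 228.] 0.59 [327 218] [363 237]
114 [[230.0, 287.0], [223.0, 221.0], [164.0, 279.0]]
118 [[232.0, 287.0], [222.0, 221.0], [163.0, 279.0]]
123 [[235.0, 287.0], [221.0, 221.0], [161.0, 279.0]]
128 [[238.0, 287.0], [219.0, 221.0], [160.0, 279.0]]
138 [[244.0, 287.0], [217.0, 220.0], [156.0, 279.0]]
147 [[250.0, 287.0], [214.0, 220.0], [153.0, 279.0]]
159 [[258.0, 287.0], [211.0, 219.0], [149.0, 279.0]]
171 [[268.0, 287.0], [207.0, 219.0], [145.0, 279.0]]
180 [[277.0, 287.0], [204.0, 219.0], [142.0, 279.0]]
```

The pin is upright and has slipped down to a collar height of about 138. I'll follow it down.

>>> servo_tool(
  commands=[
    [[0,0,-0.1],0],
    [[0,0,-0.2],0],
    [[0,0,-0.3],0],
    [[0,0,-0.3],0],
  ],
)

```text
clock: 29.32
tcp_pos: [574.9, -78.3, 136.2]
eef_rot: [[0.0, 1.0, -0.0], [1.0, -0.0, 0.0], [0.0, -0.0, -1.0]]
force: [0.1, 0.4, 0.3]
grip_width: 0.001
finger_force: 0.0
```

>>> servo_tool(
  commands=[
    [[0,0,-0.1],0],
    [[0,0,-0.2],0],
    [[0,0,-0.3],0],
    [[0,0,-0.3],0],
  ],
)

```text
clock: 29.82
tcp_pos: [574.9, -78.3, 133.1]
eef_rot: [[0.0, 1.0, -0.0], [1.0, -0.0, 0.0], [0.0, -0.0, -1.0]]
force: [0.8, 0.4, 0.2]
grip_width: -0.0
finger_force: 0.0
```

>>> servo_tool(
  commands=[
    [[0,0,-0.1],0],
    [[0,0,-0.2],0],
    [[0,0,-0.2],0],
  ],
)

```text
clock: 30.2
tcp_pos: [575.4, -78.4, 132.0]
eef_rot: [[0.0, 1.0, 0.001], [1.0, -0.0, -0.0], [-0.0, 0.001, -1.0]]
force: [-0.3, 0.4, 3.2]
grip_width: 0.001
finger_force: 2.0
```

Contact at 132.5, so the balls are on the lower plate. Pressing again.

>>> servo_tool(
  commands=[
    [[0,0,-0.1],0],
    [[0,0,-0.2],0],
    [[0,0,-0.3],0],
    [[0,0,-0.4],0],
    [[0,0,-0.5],0],
    [[0,0,-0.6],0],
    [[0,0,-0.6],0],
  ],
)

```text
clock: 31.08
tcp_pos: [574.7, -78.2, 124.7]
eef_rot: [[-0.0, 1.0, -0.001], [1.0, 0.0, 0.0], [0.0, -0.001, -1.0]]
force: [0.5, 0.6, 0.6]
grip_width: 0.002
finger_force: 0.0
```

>>> servo_tool(
  commands=[
    [[0,0,-0.1],0],
    [[0,0,-0.2],0],
    [[0,0,-0.3],0],
    [[0,0,-0.4],0],
    [[0,0,-0.4],0],
  ],
)

```text
clock: 31.7
tcp_pos: [575.0, -78.3, 121.2]
eef_rot: [[0.0, 1.0, -0.0], [1.0, -0.0, 0.0], [0.0, -0.0, -1.0]]
force: [0.2, -0.2, -0.0]
grip_width: -0.002
finger_force: 0.1
```

>>> servo_tool(
  commands=[
    [[0,0,-0.1],0],
    [[0,0,-0.2],0],
    [[0,0,-0.3],0],
    [[0,0,-0.4],0],
    [[0,0,-0.4],0],
  ],
)

```text
clock: 32.33
tcp_pos: [574.9, -78.3, 117.1]
eef_rot: [[0.0, 1.0, -0.0], [1.0, -0.0, 0.0], [0.0, -0.0, -1.0]]
force: [0.0, -0.3, 0.7]
grip_width: -0.004
finger_force: 0.0
```

>>> servo_tool(
  commands=[
    [[0,0,-0.1],0],
    [[0,0,-0.2],0],
    [[0,0,-0.25],0],
    [[0,0,-0.25],0],
  ],
)

```text
clock: 32.83
tcp_pos: [575.1, -78.3, 115.1]
eef_rot: [[0.0, 1.0, 0.0], [1.0, -0.0, -0.0], [-0.0, 0.0, -1.0]]
force: [-1.1, 0.5, 2.2]
grip_width: -0.001
finger_force: 1.4
```

>>> servo_tool(
  commands=[
    [[0,0,-0.1],0],
    [[0,0,-0.2],0],
    [[0,0,-0.2],0],
  ],
)

```text
clock: 33.2
tcp_pos: [575.1, -78.3, 113.0]
eef_rot: [[0.0, 1.0, 0.0], [1.0, -0.0, -0.0], [-0.0, 0.0, -1.0]]
force: [-1.2, 0.3, 4.3]
grip_width: 0.0
finger_force: 2.0
```

>>> servo_tool(
  commands=[
    [[0,0,-0.1],0],
    [[0,0,-0.2],0],
    [[0,0,-0.25],0],
    [[0,0,-0.3],0],
    [[0,0,-0.3],0],
  ],
)

```text
clock: 33.83
tcp_pos: [575.1, -78.3, 110.2]
eef_rot: [[0.0, 1.0, 0.0], [1.0, -0.0, -0.0], [-0.0, 0.0, -1.0]]
force: [-2.3, 0.4, 6.5]
grip_width: 0.001
finger_force: 3.2
```

The hard stop is at about 110.3, as predicted for collar home (110.5) with the button fully pressed. I'll lift off straight up.

>>> servo_tool(
  commands=[
    [[0,0,-0.05],0],
    [[0,0,-0.05],0],
    [[0,0,0.4],0],
    [[0,0,1],0],
    [[0,0,4],0],
    [[0,0,8],0],
    [[-3,0,10],0],
    [[-3,0,10],0],
  ],
)

```text
clock: 34.83
tcp_pos: [545.0, -78.4, 211.8]
eef_rot: [[0.0, 1.0, 0.003], [1.0, -0.0, -0.001], [-0.001, 0.003, -1.0]]
force: [0.8, 0.3, -0.3]
grip_width: -0.001
finger_force: 0.0
```

```bash
sed -i 's/(114,118,123,128,138,147,159,171,180)/(114,147)/' pp.py; python3 pp.py
python3 - <<'E'
from h import *
for n in("scene","side"):
    p=cap(n)
    for q in("dish","stack","plain_pin"): print(n,q,[np.round(t["pixel"]).tolist() for t in cams.tip_of(p,q)])
E
```

```text
[544.9 -78.2 208.4] [-0.1 -0.3 -0.3] 34.975
w pin [201.4 319.1] 0.75
w button_top [210.6 325.2] 0.81
w trace [203. 318.] 0.56 [182 300] [223 341]
s pin [208.4 422.3] 0.79
s pin [174.  368.9] 0.64
s pin [223.1 222.6] 0.52
s button_top [213.3 219.1] 0.57
s button_top [201.4 425.9] 0.51
s button_top [167.8 369.9] 0.42
s trace [208. 424.] 0.8 [201 416] [225 428]
s trace [218. 221.] 0.62 [211 214] [227 228]
s trace [175. 369.] 0.59 [167 362] [191 373]
d pin [342.1 226.2] 0.86
d pin [308.3 319. ] 0.78
d pin [166.8 277.1] 0.72
d pin [154.2 277.3] 0.3
d button_top [327.4 225.9] 0.5
d button_top [300.  321.4] 0.45
d button_top [153.4 277.8] 0.39
d trace [309. 320.] 0.71 [297 311] [333 328]
d trace [343. 229.] 0.64 [328 219] [362 237]
d trace [164. 277.] 0.61 [152 272] [183 285]
114 [[202.0, 320.0], [223.0, 221.0], [164.0, 279.0]]
147 [[213.0, 325.0], [214.0, 220.0], [153.0, 279.0]]
scene dish [[266.0, 367.0], [225.0, 222.0]]
scene stack [[273.0, 273.0]]
scene plain_pin [[202.0, 352.0]]
side dish [[287.0, 202.0]]
side stack [[208.0, 227.0]]
side plain_pin [[276.0, 271.0]]
```

```bash
python3 -c "
from workcell import finish_job; print(finish_job())"
```

```text
the job is handed in; nothing more can be done
None
```

The gate is shut on its stop, and the ball-lock pin is home through both clevis plates and the eye, with its button back up. The job was handed in at about 35 s of the 72 s allowed; the hand-in returned no verdict.

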